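Bolt the adapter test box and hold its key in the test position

TASK

A power adapter lies in the test box on the desk, under its shut lid, and is to be tested. Slide the barrel bolt on the lid fully home into the lock case, then take the round-headed key from the wooden holder, work it all the way down into the lock past its sticky pins, turn it a quarter turn clockwise and finish with the gripper still holding it there: the lock is sprung and the test runs only while the key is held over. Leave the square-headed key and the other things on the desk where they are.

Things in the scene. Friction and masses are not known exactly. Their poses are not given: they have to be found in the camera images.
- bolt_knob (a point): grip point on the barrel bolt's upright steel knob, on its axis, 11 mm below its top, 42 mm above the lid. The knob is a post 12 mm across (cap 15 mm, topmost 4 mm); pinch it across x, where there is free room on both sides. The point's +y is the way the bolt slides home. A guide staple 22 mm high begins 15 mm from the knob's axis when home
- bolt (a joint): travel of the barrel bolt in m: 0 fully drawn, 0.045 fully home in the lock case (end stop). About 2.5 N of friction; it stays where it is left. It is drawn, or nearly so, at the start
- keyway (a point): centre of the keyhole's mouth in the face of the round brass plug (28 mm across), on top of the aluminium lock case, 131 mm above the desk; turns with the plug, z up. Keyhole vertical, 6 mm along x, 16 mm along y, 34 mm deep, flared 1.5 mm all round in its top 2 mm. Two stiff spring pins jut 2.5 mm in from its ends, 10 and 20 mm down: 10 to 15 N, with some wiggling, takes a key past them
- lock (a joint): turn of the lock plug in rad: 0 at rest (keyhole along the bolt), grows clockwise seen from above to its stop at 1.571, the test position. A spring turns it back: 0.02 Nm at rest, 0.12 Nm at the stop. Key play lets it lag the key by up to 0.2 rad. A tongue inside swings into the bolt's groove and holds the bolt home; turned while the bolt is drawn, it bars the bolt's way in
- lid (a joint): angle of the test box's lid in rad: 0 shut, grows as it opens. It lies shut by its own weight and is shut at the start. Frame of aluminium with a clear window, its upper face 95 mm above the desk
- test_key: key of this lock, standing blade down in the holder. Origin at the blade's tip, z up to the head, y across the blade's width, x through its thickness. Blade 4 x 14 mm, 30 mm long, tapered tip, both edges cut alike (fits either way round); 10 x 24 mm shoulder from 30 to 35 mm, which meets the plug's face when fully in; black disc head 38 mm across, 10 mm thick. 72 mm long, 40 g
- key_head (a point): centre of the test key's disc head, 53 mm up from the blade's tip, with the key's axes: pinch the disc across its flat faces, along x
- other_key: the key of another box: the same but for a square head, 34 mm wide and 36 mm high, and a blade 18 mm wide that does not fit this lock. Origin and axes as for the test key. It stays in the holder
- key_holder: fixed light wooden block, 46 mm (x) by 112 mm (y), 36 mm high, with two slots 6 x 20 mm, 33 mm deep, 64 mm apart along y, in which the two keys stand; which key stands in which slot varies. Origin at the centre of its underside
- next_adapter: black power adapter, 101 x 48 x 32 mm, lying on the 3 mm bench mat at the right; origin at the centre of its underside. Leave it alone
- card_reader: black hand-held card reader with a keypad, 120 x 64 x 24 mm, lying on the desk; origin at the centre of its underside. Leave it alone

How it is judged:
By the outcome, as a careful person would: the job done as asked, in the order asked, and still so for the second after the job is handed in, while the arm keeps its last pose, push and grip.
It also fails if it takes over 54 s, if anything falls off the work surface, if the arm or the gripper's body presses on something with over 40 N, if the wrist force passes 120 N, or if a joint passes its speed limit or range.

ROBOT

A 6-joint arm with a two-finger parallel gripper is mounted at the origin on a cart in front of the work surface, level with it; the furniture and walls round the work are solid. World frame = base frame: x ahead of the robot, y to its left, z up, the work surface at z = 0. Lengths are in m, angles in degrees, forces in N, time in s.
With the tool pointing down it reaches from about 0.325 to 0.9 m from the base axis. Payload 6.1 kg.
Tool frame: the origin (TCP) lies between the finger pads; the fingertips stand 17 mm ahead of it and the grasp point (between the pads) lies 2 mm behind it; z points along the fingers, y is the line along which they close (so a half turn about z gives the same grasp; the last joint's range is limited). The gripper opens to 85 mm and grips with 20 to 120 N. Pads are 22 mm wide; open, the fingers measure 114 mm over their backs; the gripper's body (76 mm by 85 mm) begins 54 mm behind the grasp point. The pads swing forward as they close: fully open they stand 13 mm farther back than shut.
Start: joints at [66.629, 12.628, 87.462, -0, 79.91, -7.225], TCP at [0.174, 0.6, 0.248] pointing down, gripper open.
Joint ranges: [-170.65, 170.65], [-52.31, 119.04], [5.05, 147.46], [-71.25, 251.25], [11.57, 151.72], [-153.62, 153.62]. Speed limits (degrees/s): [147.25, 147.25, 172.46, 180, 180, 180].

INTERFACE

Orientations are given as [roll, pitch, yaw] about the fixed x, y, z axes, in that order (R = Rz(yaw) Ry(pitch) Rx(roll)).
In Python, from cell import telemetry, viewer, r gives the robot as it stands.
- The arm moves only by the tool play_rows, never from a script. Its argument "commands" is a list of rows, each an object of numbers: "tx", "ty", "tz": the shift along the tool's x, y, z in units of 40 mm (1.0 is 40 mm); "rx", "ry", "rz": the turn, a rotation vector about the tool's x, y, z in units of 6 degrees (1.0 is 6 degrees); "jaw": the opening, from -1 (shut) to 1 (fully open). In form: [{"tx": .., "ty": .., "tz": .., "rx": .., "ry": .., "rz": .., "jaw": ..}, ...]. A call has 1 to 12 rows; each row shifts and turns the commanded pose from where the row before left it, along the tool's axes as they then stand; what a row does not reach is not made up. A row lasts 1/12 s, in which the tool goes at most 41.7 mm and 7.16 degrees, less where a joint would pass 70% of its speed; a pose out of reach is approached as far as the arm can. A call is refused whole if a number of a shift passes 1 or a number of a turn 1, either way. A call with a gripper value outside its range is refused whole. The fingers move at their own pace and stop on an object; "grip_force" is the grip in N (left out, the last holds). Time passes only in rows, so rows that do not move let the fingers close. It gives the time, the measured TCP pose, the force, the opening and the grip force at its end, in the units of the state.
- telemetry.state(): the state, without advancing time (a new reading comes with each control period).
- viewer.camera(name): name is "side" or "top"; returns the picture (384x512x3 uint8, red, green, blue); there is no depth.
- viewer.get_calibration(name): a dict with "fx", "fy", "cx", "cy" (pixels), "D" ([k1, k2, p1, p2, k3] as OpenCV has them; the pictures are not rectified), "R" (3x3) and "t" (3): a world point X has camera coordinates R X + t. Camera axes: x right, y down, z forward; pixel columns grow to the right and rows downward; lengths in m; the calibration is good to about 2 mm. A picture is of the moment at which its call begins. get_calibration takes no time and is no camera call.
- r.sign_off(): hands the job in; it is judged then, once.
The state is a dict: "time_s": time; "joints": joint angles; "joint_velocities": joint speeds; "tau": joint torques, N m; "tool_pos": TCP position; "ee_rot": TCP orientation; "contact_force": force on the tool from outside, world axes, zero at the start; "torque": the same for the moment, N m; "grip_width": finger opening in m; "grip_force": force on a finger pad.
Only numpy, scipy, OpenCV 4.12 (cv2) and the standard library are available. Lean on these libraries where they do the work, as an engineer would, in place of code of your own. Each camera call takes 0.05 s, during which the arm holds its last target. There are 200 camera calls.

## Working session

There is one attempt and no reset: what is moved stays moved. The work goes in short steps, Python scripts to look and compute and a tool call to move; the robot and the scene stay as the last step left them, time stands still between calls to the robot, and variables do not carry over. Pictures are saved under pics/ and viewed, at most 10 in all, crops included, and the job is handed in when it is done.

Besides the shell and the picture viewer there is one more tool, called after ">>>" as name(argument=value, ...), one argument or row to a line, values as JSON. play_rows: Moves the arm, as the interface text tells. Its arguments: {"type":"object","properties":{"commands":{"type":"array"},"grip_force":{"type":"number"}},"required":["commands"]}

```bash
mkdir -p pics
cat > h.py <<'E'
import numpy as np, cv2
from cell import telemetry, viewer, r
def snap(n,f):
    im=viewer.camera(n); cv2.imwrite('pics/'+f,im[:,:,::-1]); return im
def cal(n):
    c=viewer.get_calibration(n); K=np.array([[c['fx'],0,c['cx']],[0,c['fy'],c['cy']],[0,0,1.]])
    return K,np.array(c['D']),np.array(c['R']),np.array(c['t'])
def ray(n,px):
    K,D,R,t=cal(n); p=cv2.undistortPoints(np.array([[px]],float),K,D)[0,0]
    return -R.T@t, R.T@np.array([p[0],p[1],1])
def plane(n,px,z):
    o,d=ray(n,px); return o+d*(z-o[2])/d[2]
def proj(n,X):
    K,D,R,t=cal(n); return cv2.projectPoints(np.array([X],float),cv2.Rodrigues(R)[0],t,K,D)[0][0,0]
def two(a,b):
    (o1,d1),(o2,d2)=ray('top',a),ray('side',b)
    s=np.linalg.lstsq(np.stack([d1,-d2],1),o2-o1,rcond=None)[0]
    p,q=o1+s[0]*d1,o2+s[1]*d2; return (p+q)/2,np.linalg.norm(p-q)
E
python3 - <<'E'
from h import *
for n in('top','side'):
    im=snap(n,n+'0.png'); K,D,R,t=cal(n); print(n,K[0,0],-R.T@t,R[2])
print(telemetry.state())
E
```

```text
top 355.3218987113764 [0.2799569  0.10278922 1.15102262] [ 0.21760374  0.01607838 -0.97590476]
side 395.7570396457765 [0.79341045 1.33567336 0.72544928] [-0.21392425 -0.87534993 -0.43358841]
{'time_s': 0.1, 'joints': array([ 6.66270319e+01,  1.26707617e+01,  8.75173269e+01,  1.36845809e-03,
        7.99102560e+01, -7.22616708e+00]), 'joint_velocities': array([ 0.08692452, -0.02605984, -0.29832457,  0.01222108, -0.09868983,
       -0.09264651]), 'tau': array([ 1.21201087e-03, -4.98249364e+01, -3.90546191e+01, -2.13449625e-04,
        5.73341909e-03,  3.13794055e-05]), 'tool_pos': array([0.17362183, 0.59988225, 0.24732559]), 'ee_rot': array([-1.79902606e+02, -1.37065872e-02,  1.63852946e+02]), 'contact_force': array([ 0.40401648,  0.38275201, -0.04890617]), 'torque': array([0.05281806, 0.02586785, 0.00100072]), 'grip_force': 0.0, 'grip_width': 0.08539759615150055}
```

View pics/top0.png

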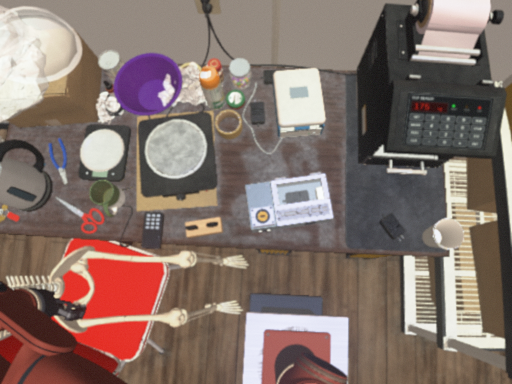

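View pics/side0.png

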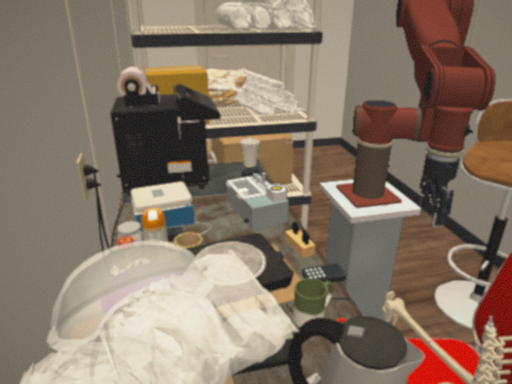

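Run:
```python
from h import *
t=cv2.imread('pics/top0.png')[165:245,180:340]; s=cv2.imread('pics/side0.png')[165:265,220:325]
cv2.imwrite('pics/c1.png',cv2.resize(t,None,fx=5,fy=5,interpolation=2)); cv2.imwrite('pics/c2.png',cv2.resize(s,None,fx=6,fy=6,interpolation=2)[:600])
```

```text
(no output)
```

View pics/c1.png

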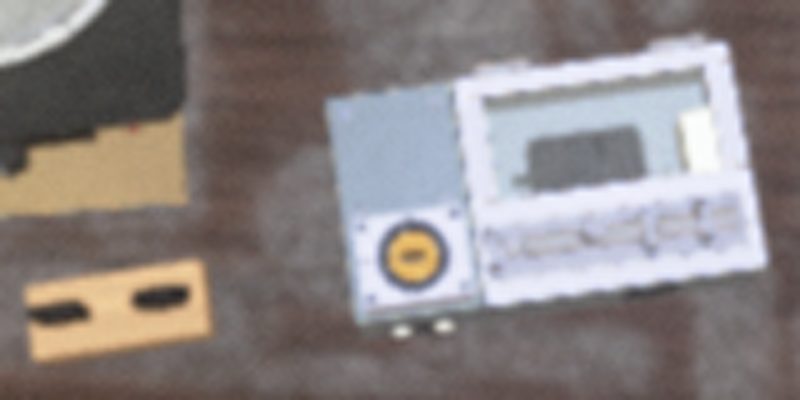

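View pics/c2.png

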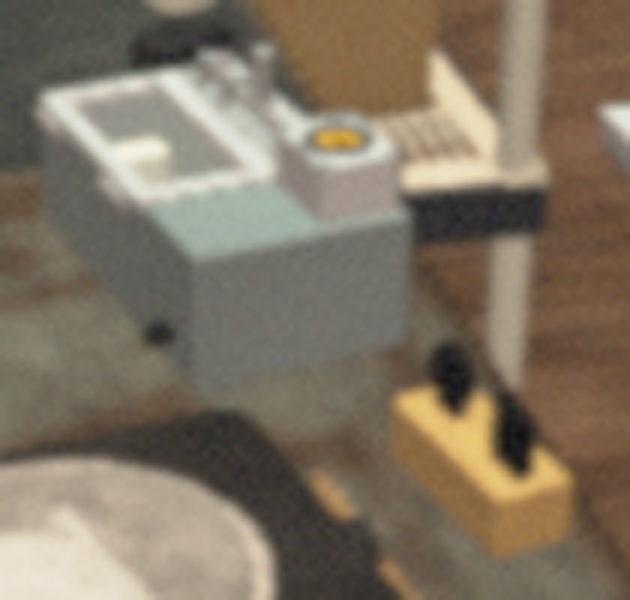

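Run:
```python
from h import *
A={}
for n in('top','side'):
    A[n]=np.mean([viewer.camera(n).astype(float) for _ in range(8)],0)[:,:,::-1].astype(np.uint8); cv2.imwrite(f'pics/{n}avg.png',A[n])
c=lambda x,y:(180+(x+.5)/5-.5,165+(y+.5)/5-.5)
s=lambda x,y:(220+(x+.5)/6-.5,165+(y+.5)/6-.5)
print('plug top',plane('top',c(413,256),.131),'side',plane('side',s(340,138),.131))
L=[plane('top',c(*p),.095) for p in((455,83),(728,42),(767,268),(484,306))]; print('lid',np.round(L,4))
yaw=lambda a,b:np.degrees(np.arctan2(*(a-b)[1::-1]))
print('yaw x-edges',yaw(L[0],L[3]),yaw(L[1],L[2]),'y-edges',yaw(L[0],L[1])-90,yaw(L[3],L[2])-90)
H=[plane('top',c(*p),.036) for p in((25,287),(203,260),(212,333),(33,361))]; print('holder',np.round(H,4),np.mean(H,0)); print(yaw(H[0],H[3]),yaw(H[1],H[2]),yaw(H[0],H[1])-90,yaw(H[3],H[2])-90)
kt=plane('side',s(262,50),.148);print('knob top',kt,'in top px',proj('top',kt))
for nm,a,b in(('L',c(62,313),s(515,435)),('R',c(161,297),s(452,375))): print(nm,two(a,b))
a=cv2.resize(A['top'][205:245,180:350],None,fx=4.7,fy=4.7,interpolation=cv2.INTER_CUBIC)
b=cv2.resize(A['top'][172:232,240:340],None,fx=4,fy=4,interpolation=cv2.INTER_CUBIC)
d=cv2.resize(A['side'][165:205,230:300],None,fx=5,fy=5,interpolation=cv2.INTER_CUBIC)
e=cv2.resize(A['side'][215:265,280:322],None,fx=8,fy=8,interpolation=cv2.INTER_CUBIC)
o=np.zeros((600,800,3),np.uint8); o[:188,:799]=a; o[190:430,:400]=b; o[190:590,410:746]=e; o[432:600,:350]=d[:168]
cv2.imwrite('pics/c3.png',o)
```

```text
plug top [0.43731202 0.12093737 0.131     ] side [0.43273849 0.11886807 0.131     ]
lid [[ 0.5511  0.1013  0.095 ]
 [ 0.5855 -0.0659  0.095 ]
 [ 0.4458 -0.0912  0.095 ]
 [ 0.4148  0.0777  0.095 ]]
yaw x-edges 9.812936076476335 10.241546570395945 y-edges 11.611157214291609 10.39866101149282
holder [[0.4197 0.3676 0.036 ]
 [0.4428 0.2556 0.036 ]
 [0.3968 0.2465 0.036 ]
 [0.3733 0.3581 0.036 ]] [0.4081409  0.30696555 0.036     ]
11.592499903608246 11.255032230414455 11.62589698939422 11.89394076315537
knob top [0.45515592 0.01889564 0.148     ] in top px [298.07913761 210.43721387]
L (array([0.40008419, 0.3390086 , 0.05618641]), np.float64(0.004596372386087717))
R (array([0.41372406, 0.2773749 , 0.05870574]), np.float64(0.002843042938113785))
```

View pics/c3.png

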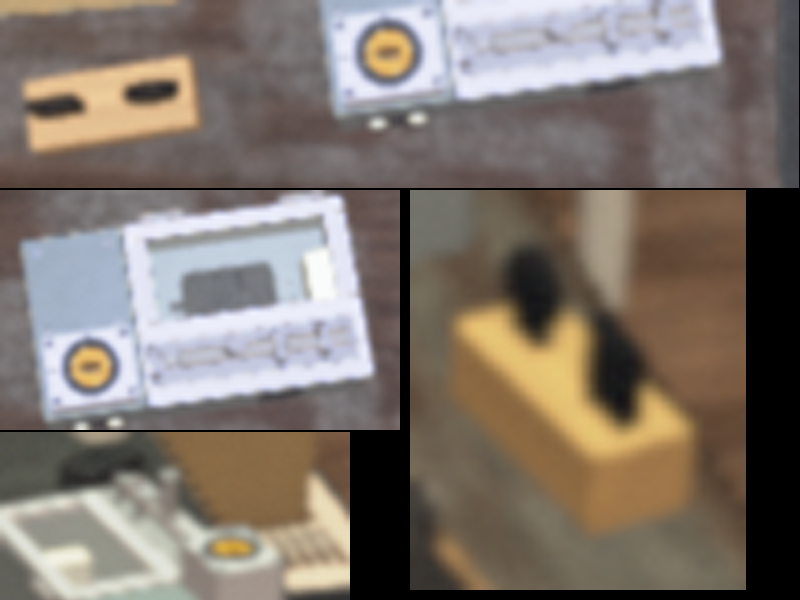

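The top view shows the plug at about (262.6, 216.2) and the holder centred at about (203, 227). In the side view, the far key at about (295, 227) has a rounded outline, so it is the round-headed one, at y≈0.277. The near key at about (305, 237) is the slanted square one. The knob post is at about (263.6, 173.3) in the side view and lies on the line of the bolt.

>>> play_rows(
  commands=[
    {"rz": 0.96,"jaw": 1},
    {"rz": 0.96,"jaw": 1},
    {"rz": 0.96,"jaw": 1},
    {"rz": 0.96,"jaw": 1},
    {"rz": 0.96,"jaw": 1},
    {"rz": 0.96,"jaw": 1},
    {"rz": 0.96,"jaw": 1},
    {"rz": 0.96,"jaw": 1},
    {"rz": 0.96,"jaw": 1},
    {"rz": 0.96,"jaw": 1},
    {"rz": 0.96,"jaw": 1},
    {"jaw": 1},
  ],
)

```text
validation failed for argument at $.co...
```

>>> play_rows(
  commands=[
    {"tx": -0.5,"ty": 0.14,"jaw": 0.3},
    {"tx": -0.78,"ty": 0.215,"jaw": 0.3},
    {"tx": -0.78,"ty": 0.215,"jaw": 0.3},
    {"tx": -0.78,"ty": 0.215,"jaw": 0.3},
    {"tx": -0.78,"ty": 0.215,"jaw": 0.3},
    {"tx": -0.78,"ty": 0.215,"jaw": 0.3},
    {"tx": -0.78,"ty": 0.215,"jaw": 0.3},
    {"tx": -0.78,"ty": 0.215,"jaw": 0.3},
    {"tx": -0.78,"ty": 0.215,"jaw": 0.3},
    {"tx": -0.5,"ty": 0.14,"jaw": 0.3},
    {"jaw": 0.3},
    {"jaw": 0.3},
  ],
)

```text
validation failed for argument at $.co...
```

```bash
cat >> h.py <<'E'
def gap(x,y,z,yaw,q=True):
    "tool-frame units from the present pose to a target with the tool straight down"
    from scipy.spatial.transform import Rotation as Ro
    s=telemetry.state(); R0=Ro.from_euler('xyz',s['ee_rot'],degrees=True); R1=Ro.from_euler('xyz',[180,0,yaw],degrees=True)
    print('t',np.round(R0.inv().apply(np.array([x,y,z])-s['tool_pos'])/.04,3),'r',np.round(np.degrees((R0.inv()*R1).as_rotvec())/6,3))
    print('time',round(s['time_s'],2),'pos',s['tool_pos'].round(4),'rot',s['ee_rot'].round(2),'F',s['contact_force'].round(1),'T',s['torque'].round(2),'w',round(s['grip_width'],4),'gf',round(s['grip_force'],1),'j6',s['joints'][5].round(1))
def brass(n,box):
    im=cv2.imread(f'pics/{n}avg.png'); x0,y0,x1,y1=box
    h=cv2.cvtColor(im[y0:y1,x0:x1],cv2.COLOR_BGR2HSV); m=cv2.inRange(h,(14,110,90),(32,255,255))
    k,l,st,c=cv2.connectedComponentsWithStats(m); i=1+st[1:,4].argmax(); m=cv2.morphologyEx((l==i).astype(np.uint8),cv2.MORPH_CLOSE,np.ones((5,5)))
    M=cv2.moments(m,True); return (M['m10']/M['m00']+x0,M['m01']/M['m00']+y0),M['m00']
E
python3 - <<'E'
from h import *
a,A=brass('top',(252,206,274,228)); b,B=brass('side',(265,180,290,195))
print(a,A,b,B,plane('top',a,.131),plane('side',b,.131),two(a,b))
gap(.456,.019,.2,100.4)
E
```

```text
(262.1875, 215.890625) 64.0 (280.98039215686276, 180.9607843137255) 51.0 [0.43704508 0.12096008 0.131     ] [0.40016936 0.06764458 0.131     ] (array([0.42537013, 0.1231466 , 0.15934231]), np.float64(0.015433328078699687))
t [-10.818 -11.998   1.208] r [-0.     0.    10.576]
time 0.9 pos [0.1738 0.6003 0.2483] rot [-180.     -0.    163.85] F [0.7 0.1 0.6] T [-0.02 -0.03 -0.06] w 0.0856 gf 0.0 j6 -7.2
```

>>> play_rows(
  commands=[
    {"tx": 0,"ty": 0,"tz": 0,"rx": 0,"ry": 0,"rz": 0.96,"jaw": 1},
    {"tx": 0,"ty": 0,"tz": 0,"rx": 0,"ry": 0,"rz": 0.96,"jaw": 1},
    {"tx": 0,"ty": 0,"tz": 0,"rx": 0,"ry": 0,"rz": 0.96,"jaw": 1},
    {"tx": 0,"ty": 0,"tz": 0,"rx": 0,"ry": 0,"rz": 0.96,"jaw": 1},
    {"tx": 0,"ty": 0,"tz": 0,"rx": 0,"ry": 0,"rz": 0.96,"jaw": 1},
    {"tx": 0,"ty": 0,"tz": 0,"rx": 0,"ry": 0,"rz": 0.96,"jaw": 1},
    {"tx": 0,"ty": 0,"tz": 0,"rx": 0,"ry": 0,"rz": 0.96,"jaw": 1},
    {"tx": 0,"ty": 0,"tz": 0,"rx": 0,"ry": 0,"rz": 0.96,"jaw": 1},
    {"tx": 0,"ty": 0,"tz": 0,"rx": 0,"ry": 0,"rz": 0.96,"jaw": 1},
    {"tx": 0,"ty": 0,"tz": 0,"rx": 0,"ry": 0,"rz": 0.96,"jaw": 1},
    {"tx": 0,"ty": 0,"tz": 0,"rx": 0,"ry": 0,"rz": 0.96,"jaw": 1},
    {"tx": 0,"ty": 0,"tz": 0,"rx": 0,"ry": 0,"rz": 0,"jaw": 1},
  ],
)

```text
time_s: 1.9
tool_pos: [0.1738, 0.6003, 0.2483]
ee_rot: [180.0, 0.0, 100.3]
contact_force: [0.1, 0.3, -0.8]
grip_width: 0.0857
grip_force: 0.0
```

>>> play_rows(
  commands=[
    {"tx": -0.5,"ty": 0.14,"tz": 0,"rx": 0,"ry": 0,"rz": 0,"jaw": 0.3},
    {"tx": -0.8,"ty": 0.22,"tz": 0,"rx": 0,"ry": 0,"rz": 0,"jaw": 0.3},
    {"tx": -0.8,"ty": 0.22,"tz": 0,"rx": 0,"ry": 0,"rz": 0,"jaw": 0.3},
    {"tx": -0.8,"ty": 0.22,"tz": 0,"rx": 0,"ry": 0,"rz": 0,"jaw": 0.3},
    {"tx": -0.8,"ty": 0.22,"tz": 0,"rx": 0,"ry": 0,"rz": 0,"jaw": 0.3},
    {"tx": -0.8,"ty": 0.22,"tz": 0,"rx": 0,"ry": 0,"rz": 0,"jaw": 0.3},
    {"tx": -0.8,"ty": 0.22,"tz": 0,"rx": 0,"ry": 0,"rz": 0,"jaw": 0.3},
    {"tx": -0.8,"ty": 0.22,"tz": 0,"rx": 0,"ry": 0,"rz": 0,"jaw": 0.3},
    {"tx": -0.8,"ty": 0.22,"tz": 0,"rx": 0,"ry": 0,"rz": 0,"jaw": 0.3},
    {"tx": -0.8,"ty": 0.22,"tz": 0,"rx": 0,"ry": 0,"rz": 0,"jaw": 0.3},
    {"tx": -0.8,"ty": 0.22,"tz": 0,"rx": 0,"ry": 0,"rz": 0,"jaw": 0.3},
    {"tx": -0.8,"ty": 0.22,"tz": 0,"rx": 0,"ry": 0,"rz": 0,"jaw": 0.3},
  ],
)

```text
time_s: 2.9
tool_pos: [0.3427, 0.2518, 0.2486]
ee_rot: [179.9, -0.0, 100.7]
contact_force: [0.1, 0.4, -0.4]
grip_width: 0.0557
grip_force: 0.0
```

>>> play_rows(
  commands=[
    {"tx": -0.8,"ty": 0.22,"tz": 0,"rx": 0,"ry": 0,"rz": 0,"jaw": 0.3},
    {"tx": -0.8,"ty": 0.22,"tz": 0,"rx": 0,"ry": 0,"rz": 0,"jaw": 0.3},
    {"tx": -0.8,"ty": 0.22,"tz": 0,"rx": 0,"ry": 0,"rz": 0,"jaw": 0.3},
    {"tx": -0.8,"ty": 0.22,"tz": 0,"rx": 0,"ry": 0,"rz": 0,"jaw": 0.3},
    {"tx": -0.8,"ty": 0.22,"tz": 0,"rx": 0,"ry": 0,"rz": 0,"jaw": 0.3},
    {"tx": -0.8,"ty": 0.22,"tz": 0,"rx": 0,"ry": 0,"rz": 0,"jaw": 0.3},
    {"tx": -0.8,"ty": 0.22,"tz": 0,"rx": 0,"ry": 0,"rz": 0,"jaw": 0.3},
    {"tx": -0.6,"ty": 0.15,"tz": 0,"rx": 0,"ry": 0,"rz": 0,"jaw": 0.3},
    {"tx": 0,"ty": 0,"tz": 0.5,"rx": 0,"ry": 0,"rz": 0,"jaw": 0.3},
    {"tx": 0,"ty": 0,"tz": 0.6,"rx": 0,"ry": 0,"rz": 0,"jaw": 0.3},
    {"tx": 0,"ty": 0,"tz": 0,"rx": 0,"ry": 0,"rz": 0,"jaw": 0.3},
  ],
)

```text
time_s: 3.82
tool_pos: [0.4513, 0.0213, 0.2001]
ee_rot: [-179.6, -0.1, 100.6]
contact_force: [-1.8, 0.5, -1.2]
grip_width: 0.0557
grip_force: 0.0
```

Run:
```python
from h import *
gap(.456,.019,.136,100.4)
A={n:np.mean([viewer.camera(n).astype(float) for _ in range(4)],0)[:,:,::-1].astype(np.uint8) for n in('top','side')}
for n in A: cv2.imwrite(f'pics/{n}2.png',A[n])
o=np.zeros((600,800,3),np.uint8)
o[:400,:400]=cv2.resize(A['side'][140:210,225:295],(400,400),interpolation=2); o[:400,400:]=cv2.resize(A['top'][160:240,250:330],(400,400),interpolation=2)
o[400:,:400]=cv2.resize(cv2.imread('pics/sideavg.png')[165:205,230:310],(400,200),interpolation=2)
cv2.imwrite('pics/c4.png',o)
p=telemetry.state()['tool_pos']
print(proj('side',p+[0,0,-.017]),proj('top',p))
for P in((.456,.019,.148),(.456,.019,.095)):print(proj('side',P),proj('top',P))
```

```text
t [-0.082  0.115  1.602] r [-0.064 -0.021  0.03 ]
time 3.82 pos [0.4513 0.0213 0.2001] rot [-1.7961e+02 -1.3000e-01  1.0058e+02] F [-1.8  0.5 -1.2] T [0.02 0.03 0.  ] w 0.0557 gf 0.0 j6 -17.9
[263.72637814 163.05256632] [298.86035888 207.02586628]
[263.03727058 172.94696597] [298.05143528 210.14476042]
[262.89170477 185.84544666] [296.48904984 213.12270774]
```

View pics/c4.png

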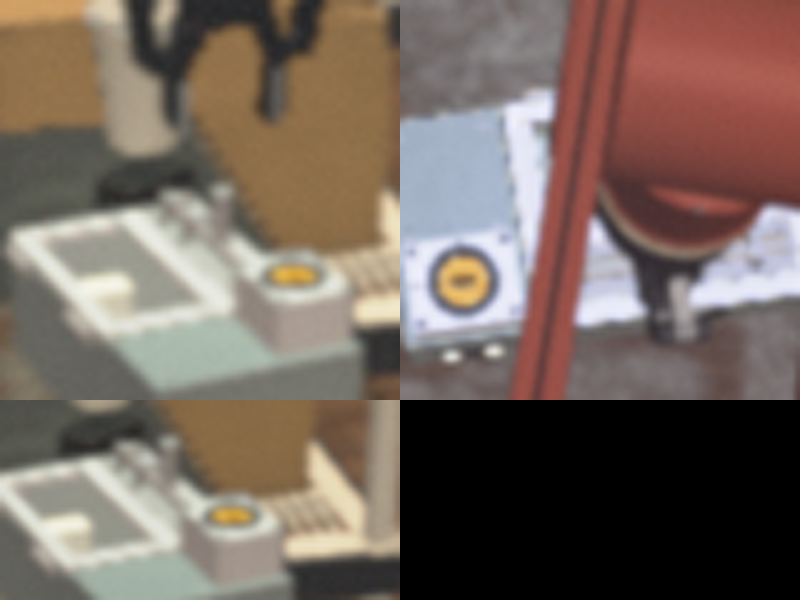

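The fingertips (midpoint about (264.5, 161) in the side view) hang almost straight over the knob (about (263.9, 172.4)), about 2 mm short in x. Next I descend and pinch.

>>> play_rows(
  commands=[
    {"tx": -0.04,"ty": 0.09,"tz": 0.3,"rx": 0,"ry": 0,"rz": 0,"jaw": 0.3},
    {"tx": 0,"ty": 0,"tz": 0.4,"rx": 0,"ry": 0,"rz": 0,"jaw": 0.3},
    {"tx": 0,"ty": 0,"tz": 0.4,"rx": 0,"ry": 0,"rz": 0,"jaw": 0.3},
    {"tx": 0,"ty": 0,"tz": 0.3,"rx": 0,"ry": 0,"rz": 0,"jaw": 0.3},
    {"tx": 0,"ty": 0,"tz": 0.17,"rx": 0,"ry": 0,"rz": 0,"jaw": 0.3},
    {"tx": 0,"ty": 0,"tz": 0,"rx": 0,"ry": 0,"rz": 0,"jaw": -0.2},
    {"tx": 0,"ty": 0,"tz": 0,"rx": 0,"ry": 0,"rz": 0,"jaw": -0.4},
    {"tx": 0,"ty": 0,"tz": 0,"rx": 0,"ry": 0,"rz": 0,"jaw": -1},
    {"tx": 0,"ty": 0,"tz": 0,"rx": 0,"ry": 0,"rz": 0,"jaw": -1},
    {"tx": 0,"ty": 0,"tz": 0,"rx": 0,"ry": 0,"rz": 0,"jaw": -1},
    {"tx": 0,"ty": 0,"tz": 0,"rx": 0,"ry": 0,"rz": 0,"jaw": -1},
  ],
  grip_force=25,
)

```text
time_s: 5.13
tool_pos: [0.4553, 0.0202, 0.1423]
ee_rot: [-179.6, 0.0, 100.5]
contact_force: [-13.9, -2.2, 10.3]
grip_width: 0.0109
grip_force: 26.0
```

Run:
```python
from h import *
gap(.456,.019,.136,100.4)
```

```text
t [-0.033  0.013  0.157] r [-0.061  0.003  0.021]
time 5.13 pos [0.4553 0.0202 0.1423] rot [-1.7963e+02  1.0000e-02  1.0053e+02] F [-13.9  -2.2  10.3] T [-0.5   2.3  -0.06] w 0.0109 gf 26.0 j6 -17.8
```

>>> play_rows(
  commands=[
    {"tx": 0,"ty": -0.05,"tz": -0.06,"rx": 0,"ry": 0,"rz": 0,"jaw": -1},
    {"tx": 0,"ty": 0,"tz": 0,"rx": 0,"ry": 0,"rz": 0,"jaw": -1},
  ],
)

```text
time_s: 5.3
tool_pos: [0.4557, 0.0203, 0.1443]
ee_rot: [180.0, 0.0, 100.5]
contact_force: [0.8, -1.8, -6.7]
grip_width: 0.0114
grip_force: 24.9
```

Run:
```python
from h import *
gap(.456,.019,.136,100.4)
im=cv2.imread('pics/side0.png'); im=snap('side','side3.png')[:,:,::-1]
cv2.imwrite('pics/c5.png',cv2.resize(im[140:200,230:300],None,fx=8,fy=8,interpolation=2))
```

```text
t [-0.034  0.002  0.207] r [0.004 0.002 0.016]
time 5.3 pos [0.4557 0.0203 0.1443] rot [1.7997e+02 1.0000e-02 1.0050e+02] F [ 0.8 -1.8 -6.7] T [-0.12  0.16  0.  ] w 0.0114 gf 24.9 j6 -17.9
```

View pics/c5.png

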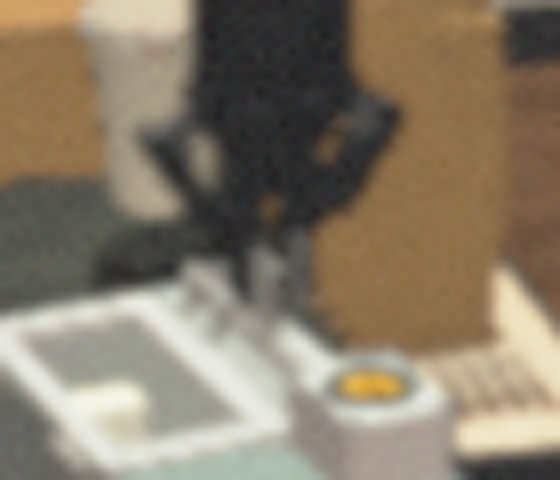

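The pads hold the knob at about (267, 270) in the crop. Now I slide the bolt home.

>>> play_rows(
  commands=[
    {"tx": 0.05,"ty": 0,"tz": 0.02,"rx": 0,"ry": 0,"rz": 0,"jaw": -1},
    {"tx": 0.1,"ty": 0,"tz": 0,"rx": 0,"ry": 0,"rz": 0,"jaw": -1},
    {"tx": 0.1,"ty": 0,"tz": 0,"rx": 0,"ry": 0,"rz": 0,"jaw": -1},
    {"tx": 0.1,"ty": 0,"tz": 0,"rx": 0,"ry": 0,"rz": 0,"jaw": -1},
    {"tx": 0.1,"ty": 0,"tz": 0,"rx": 0,"ry": 0,"rz": 0,"jaw": -1},
    {"tx": 0.1,"ty": 0,"tz": 0,"rx": 0,"ry": 0,"rz": 0,"jaw": -1},
    {"tx": 0.1,"ty": 0,"tz": 0,"rx": 0,"ry": 0,"rz": 0,"jaw": -1},
    {"tx": 0.1,"ty": 0,"tz": 0,"rx": 0,"ry": 0,"rz": 0,"jaw": -1},
    {"tx": 0,"ty": 0,"tz": 0,"rx": 0,"ry": 0,"rz": 0,"jaw": -1},
  ],
  grip_force=40,
)

```text
time_s: 6.1
tool_pos: [0.4493, 0.0507, 0.1427]
ee_rot: [-179.9, -0.0, 100.5]
contact_force: [-5.2, -0.3, -1.4]
grip_width: 0.0103
grip_force: 40.4
```

>>> play_rows(
  commands=[
    {"tx": 0.1,"ty": -0.02,"tz": 0,"rx": 0,"ry": 0,"rz": 0,"jaw": -1},
    {"tx": 0.1,"ty": 0,"tz": 0,"rx": 0,"ry": 0,"rz": 0,"jaw": -1},
    {"tx": 0.06,"ty": 0,"tz": 0,"rx": 0,"ry": 0,"rz": 0,"jaw": -1},
    {"tx": 0,"ty": 0,"tz": 0,"rx": 0,"ry": 0,"rz": 0,"jaw": -1},
  ],
)

```text
time_s: 6.43
tool_pos: [0.4478, 0.059, 0.1431]
ee_rot: [-180.0, 0.2, 100.5]
contact_force: [-0.8, -9.3, -3.7]
grip_width: 0.01
grip_force: 40.1
```

>>> play_rows(
  commands=[
    {"tx": 0.06,"ty": 0,"tz": 0,"rx": 0,"ry": 0,"rz": 0,"jaw": -1},
    {"tx": 0.04,"ty": 0,"tz": 0,"rx": 0,"ry": 0,"rz": 0,"jaw": -1},
    {"tx": 0,"ty": 0,"tz": 0,"rx": 0,"ry": 0,"rz": 0,"jaw": -1},
    {"tx": 0,"ty": 0,"tz": 0,"rx": 0,"ry": 0,"rz": 0,"jaw": -1},
  ],
)

```text
time_s: 6.77
tool_pos: [0.4479, 0.0594, 0.1436]
ee_rot: [180.0, 0.6, 100.5]
contact_force: [0.6, -24.1, -3.6]
grip_width: 0.0103
grip_force: 40.2
```

>>> play_rows(
  commands=[
    {"tx": -0.06,"ty": 0,"tz": 0.01,"rx": 0,"ry": 0,"rz": 0,"jaw": -1},
    {"tx": 0,"ty": 0,"tz": 0,"rx": 0,"ry": 0,"rz": 0,"jaw": -0.2},
    {"tx": 0,"ty": 0,"tz": 0,"rx": 0,"ry": 0,"rz": 0,"jaw": -0.2},
    {"tx": 0,"ty": 0,"tz": 0,"rx": 0,"ry": 0,"rz": 0,"jaw": -0.2},
    {"tx": 0,"ty": 0,"tz": -0.3,"rx": 0,"ry": 0,"rz": 0,"jaw": -0.2},
    {"tx": 0,"ty": 0,"tz": -0.5,"rx": 0,"ry": 0,"rz": 0,"jaw": -0.2},
    {"tx": 0,"ty": 0,"tz": -0.6,"rx": 0,"ry": 0,"rz": 0,"jaw": -0.2},
    {"tx": 0.8,"ty": 0,"tz": -0.2,"rx": 0,"ry": 0,"rz": 0,"jaw": 0.1},
    {"tx": 0.8,"ty": -0.2,"tz": 0,"rx": 0,"ry": 0,"rz": 0,"jaw": 0.1},
    {"tx": 0.8,"ty": -0.2,"tz": 0,"rx": 0,"ry": 0,"rz": 0,"jaw": 0.1},
    {"tx": 0.8,"ty": -0.2,"tz": 0,"rx": 0,"ry": 0,"rz": 0,"jaw": 0.1},
    {"tx": 0,"ty": 0,"tz": 0,"rx": 0,"ry": 0,"rz": 0,"jaw": 0.1},
  ],
)

```text
time_s: 7.77
tool_pos: [0.3985, 0.1878, 0.2074]
ee_rot: [179.9, -0.2, 100.8]
contact_force: [-0.2, 0.6, -0.2]
grip_width: 0.0472
grip_force: 0.0
```

Run:
```python
from h import *
gap(.4145,.2756,.2,101.6)
A={n:np.mean([viewer.camera(n).astype(float) for _ in range(6)],0)[:,:,::-1].astype(np.uint8) for n in('top','side')}
for n in A: cv2.imwrite(f'pics/{n}4.png',A[n])
o=np.zeros((600,800,3),np.uint8)
o[:400,:560]=cv2.resize(A['side'][165:205,230:286],(560,400),interpolation=2)
o[400:,:400]=cv2.resize(A['top'][190:230,250:330],(400,200),interpolation=2)
o[400:,400:]=cv2.resize(cv2.imread('pics/topavg.png')[190:230,250:330],(400,200),interpolation=2)
o[:300,560:]=cv2.resize(A['side'][200:250,280:320],(240,300),interpolation=2)
cv2.imwrite('pics/c6.png',o)
for d in(.0586,.064):
  P=np.array([.437,.121,0])+d*np.array([.19,-.982,0]); print(d,P,proj('side',P+[0,0,.148]))
```

```text
t [2.081 0.802 0.194] r [ 0.013 -0.031 -0.138]
time 7.77 pos [0.3985 0.1878 0.2074] rot [179.92  -0.19 100.77] F [-0.2  0.6 -0.2] T [-0.03 -0.01  0.01] w 0.0472 gf 0.0 j6 4.0
0.0586 [0.448134  0.0634548 0.       ] [268.12152519 177.43099961]
0.064 [0.44916  0.058152 0.      ] [267.47798363 176.88607297]
```

View pics/c6.png

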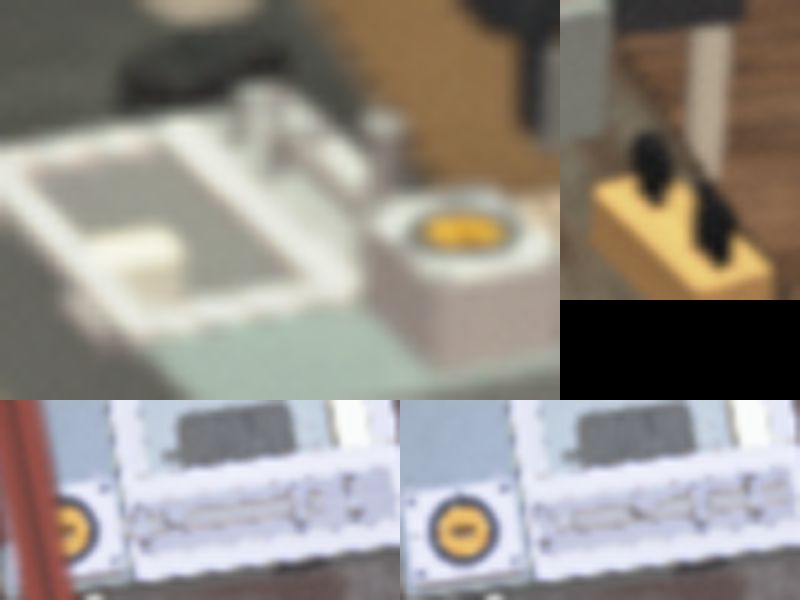

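The bolt knob is now at about (268, 176) in the side view, right by the staple and the lock case, so the bolt is home against its stop. Both keys are undisturbed in the holder. Next I take the far (round) key.

>>> play_rows(
  commands=[
    {"tx": 0.7,"ty": 0.26,"tz": 0,"rx": 0,"ry": 0,"rz": -0.14,"jaw": 0.1},
    {"tx": 0.7,"ty": 0.26,"tz": 0,"rx": 0,"ry": 0,"rz": 0,"jaw": 0.1},
    {"tx": 0.68,"ty": 0.28,"tz": 0.3,"rx": 0,"ry": 0,"rz": 0,"jaw": 0.1},
    {"tx": 0,"ty": 0,"tz": 0.8,"rx": 0,"ry": 0,"rz": 0,"jaw": 0.1},
    {"tx": 0,"ty": 0,"tz": 0.7,"rx": 0,"ry": 0,"rz": 0,"jaw": 0.1},
    {"tx": 0,"ty": 0,"tz": 0.4,"rx": 0,"ry": 0,"rz": 0,"jaw": 0.1},
    {"tx": 0,"ty": 0,"tz": 0,"rx": 0,"ry": 0,"rz": 0,"jaw": 0.1},
    {"tx": 0,"ty": 0,"tz": 0,"rx": 0,"ry": 0,"rz": 0,"jaw": 0.1},
  ],
)

```text
time_s: 9.03
tool_pos: [0.4152, 0.2704, 0.118]
ee_rot: [-179.9, 0.0, 101.3]
contact_force: [0.1, 0.6, 0.7]
grip_width: 0.047
grip_force: 0.0
```

Run:
```python
from h import *
gap(.4145,.2756,.06,101.6)
A={n:np.mean([viewer.camera(n).astype(float) for _ in range(4)],0)[:,:,::-1].astype(np.uint8) for n in('top','side')}
for n in A: cv2.imwrite(f'pics/{n}5.png',A[n])
o=np.zeros((400,800,3),np.uint8)
o[:,:400]=cv2.resize(A['side'][190:260,270:340],(400,400),interpolation=2)
o[:,400:]=cv2.resize(A['top'][190:250,175:235],(400,400),interpolation=2)
cv2.imwrite('pics/c7.png',o)
```

```text
t [0.132 0.011 1.45 ] r [-0.023  0.005 -0.047]
time 9.03 pos [0.4152 0.2704 0.118 ] rot [-1.7986e+02  3.0000e-02  1.0132e+02] F [0.1 0.6 0.7] T [-0.02  0.    0.  ] w 0.047 gf 0.0 j6 12.6
```

View pics/c7.png

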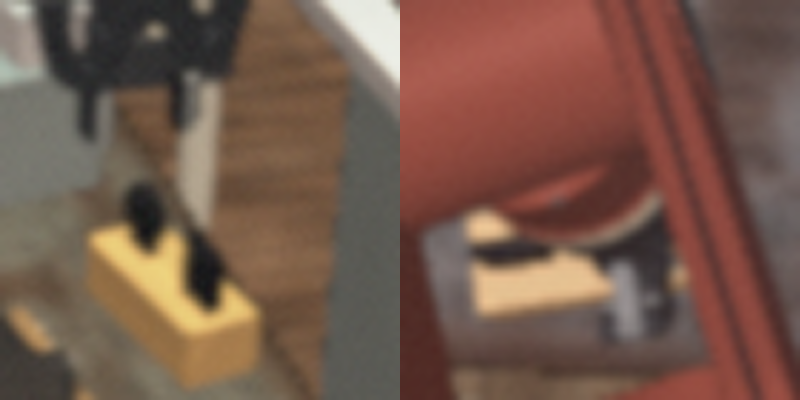

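The rounded head is at (147, 215) in the crop, under the fingers at about (135, 130). The square key is nearer the camera at (205, 265). I go down and grip.

>>> play_rows(
  commands=[
    {"tx": 0.14,"ty": 0,"tz": 0.3,"rx": 0,"ry": 0,"rz": -0.04,"jaw": 0.1},
    {"tx": 0,"ty": 0,"tz": 0.4,"rx": 0,"ry": 0,"rz": 0,"jaw": 0.1},
    {"tx": 0,"ty": 0,"tz": 0.4,"rx": 0,"ry": 0,"rz": 0,"jaw": 0.1},
    {"tx": 0,"ty": 0,"tz": 0.3,"rx": 0,"ry": 0,"rz": 0,"jaw": 0.1},
    {"tx": 0,"ty": 0,"tz": 0,"rx": 0,"ry": 0,"rz": 0,"jaw": 0.1},
    {"tx": 0,"ty": 0,"tz": 0,"rx": 0,"ry": 0,"rz": 0,"jaw": -0.4},
    {"tx": 0,"ty": 0,"tz": 0,"rx": 0,"ry": 0,"rz": 0,"jaw": -0.5},
    {"tx": 0,"ty": 0,"tz": 0,"rx": 0,"ry": 0,"rz": 0,"jaw": -1},
    {"tx": 0,"ty": 0,"tz": 0,"rx": 0,"ry": 0,"rz": 0,"jaw": -1},
    {"tx": 0,"ty": 0,"tz": 0,"rx": 0,"ry": 0,"rz": 0,"jaw": -1},
    {"tx": 0,"ty": 0,"tz": 0,"rx": 0,"ry": 0,"rz": 0,"jaw": -1},
  ],
  grip_force=60,
)

```text
time_s: 10.35
tool_pos: [0.4147, 0.2765, 0.0636]
ee_rot: [180.0, -0.0, 101.6]
contact_force: [-5.1, -0.9, 6.8]
grip_width: 0.0092
grip_force: 59.0
```

Run:
```python
from h import *
gap(.4145,.2756,.06,101.6)
```

```text
t [-0.022 -0.009  0.089] r [ 0.    -0.003 -0.004]
time 10.35 pos [0.4147 0.2765 0.0636] rot [ 1.8000e+02 -2.0000e-02  1.0158e+02] F [-5.1 -0.9  6.8] T [-0.18  0.8   0.02] w 0.0092 gf 59.0 j6 13.0
```

>>> play_rows(
  commands=[
    {"tx": 0,"ty": 0,"tz": -0.1,"rx": 0,"ry": 0,"rz": 0,"jaw": -1},
    {"tx": 0,"ty": 0,"tz": -0.2,"rx": 0,"ry": 0,"rz": 0,"jaw": -1},
    {"tx": 0,"ty": 0,"tz": -0.3,"rx": 0,"ry": 0,"rz": 0,"jaw": -1},
    {"tx": 0,"ty": 0,"tz": -0.4,"rx": 0,"ry": 0,"rz": 0,"jaw": -1},
    {"tx": 0,"ty": 0,"tz": -0.5,"rx": 0,"ry": 0,"rz": 0,"jaw": -1},
    {"tx": 0,"ty": 0,"tz": -0.5,"rx": 0,"ry": 0,"rz": 0,"jaw": -1},
    {"tx": 0,"ty": 0,"tz": -0.5,"rx": 0,"ry": 0,"rz": 0,"jaw": -1},
    {"tx": 0,"ty": 0,"tz": -0.5,"rx": 0,"ry": 0,"rz": 0,"jaw": -1},
    {"tx": 0,"ty": 0,"tz": -0.5,"rx": 0,"ry": 0,"rz": 0,"jaw": -1},
    {"tx": 0,"ty": 0,"tz": -0.4,"rx": 0,"ry": 0,"rz": 0,"jaw": -1},
    {"tx": 0,"ty": 0,"tz": 0,"rx": 0,"ry": 0,"rz": 0,"jaw": -1},
  ],
)

```text
time_s: 11.27
tool_pos: [0.4172, 0.2774, 0.2242]
ee_rot: [179.5, -0.1, 101.6]
contact_force: [0.6, 0.7, -0.1]
grip_width: 0.0093
grip_force: 58.3
```

>>> play_rows(
  commands=[
    {"tx": -0.2,"ty": -0.03,"tz": 0,"rx": 0,"ry": 0,"rz": 0.08,"jaw": -1},
    {"tx": -0.4,"ty": -0.03,"tz": 0,"rx": 0,"ry": 0,"rz": 0,"jaw": -1},
    {"tx": -0.5,"ty": -0.03,"tz": 0,"rx": 0,"ry": 0,"rz": 0,"jaw": -1},
    {"tx": -0.5,"ty": -0.03,"tz": 0,"rx": 0,"ry": 0,"rz": 0,"jaw": -1},
    {"tx": -0.5,"ty": -0.03,"tz": 0,"rx": 0,"ry": 0,"rz": 0,"jaw": -1},
    {"tx": -0.5,"ty": -0.03,"tz": 0,"rx": 0,"ry": 0,"rz": 0,"jaw": -1},
    {"tx": -0.5,"ty": -0.03,"tz": 0,"rx": 0,"ry": 0,"rz": 0,"jaw": -1},
    {"tx": -0.4,"ty": -0.03,"tz": 0,"rx": 0,"ry": 0,"rz": 0,"jaw": -1},
    {"tx": -0.3,"ty": 0,"tz": 0,"rx": 0,"ry": 0,"rz": 0,"jaw": -1},
    {"tx": -0.12,"ty": 0,"tz": 0,"rx": 0,"ry": 0,"rz": 0,"jaw": -1},
    {"tx": 0,"ty": 0,"tz": 0,"rx": 0,"ry": 0,"rz": 0,"jaw": -1},
    {"tx": 0,"ty": 0,"tz": 0,"rx": 0,"ry": 0,"rz": 0,"jaw": -1},
  ],
)

```text
time_s: 12.27
tool_pos: [0.4351, 0.1205, 0.218]
ee_rot: [-179.9, -0.0, 101.0]
contact_force: [-0.3, 0.5, -0.7]
grip_width: 0.0091
grip_force: 58.3
```

Run:
```python
from h import *
gap(.4368,.121,.196,101)
```

```text
t [0.004 0.044 0.549] r [-0.011 -0.004  0.006]
time 12.27 pos [0.4351 0.1205 0.218 ] rot [-1.7993e+02 -2.0000e-02  1.0104e+02] F [-0.3  0.5 -0.7] T [-0.03 -0.02 -0.02] w 0.0091 gf 58.3 j6 -5.6
```

>>> play_rows(
  commands=[
    {"tx": 0,"ty": 0.04,"tz": 0.2,"rx": 0,"ry": 0,"rz": 0,"jaw": -1},
    {"tx": 0,"ty": 0,"tz": 0.2,"rx": 0,"ry": 0,"rz": 0,"jaw": -1},
    {"tx": 0,"ty": 0,"tz": 0.15,"rx": 0,"ry": 0,"rz": 0,"jaw": -1},
    {"tx": 0,"ty": 0,"tz": 0,"rx": 0,"ry": 0,"rz": 0,"jaw": -1},
  ],
)

```text
time_s: 12.6
tool_pos: [0.4357, 0.1213, 0.1944]
ee_rot: [-179.8, -0.0, 101.1]
contact_force: [-0.2, -0.1, -0.8]
grip_width: 0.0089
grip_force: 58.3
```

Run:
```python
from h import *
gap(.4368,.121,.196,101)
A=np.mean([viewer.camera('side').astype(float) for _ in range(8)],0)[:,:,::-1].astype(np.uint8)
T=np.mean([viewer.camera('top').astype(float) for _ in range(6)],0)[:,:,::-1].astype(np.uint8)
cv2.imwrite('pics/side6.png',A); cv2.imwrite('pics/top6.png',T)
o=np.zeros((600,800,3),np.uint8)
o[:,:480]=cv2.resize(A[145:205,254:302],(480,600),interpolation=cv2.INTER_CUBIC)
o[:320,480:]=cv2.resize(T[195:235,240:280],(320,320),interpolation=cv2.INTER_CUBIC)
cv2.imwrite('pics/c8.png',o)
p=telemetry.state()['tool_pos']
f=lambda q:((np.array(proj('side',q))+.5-[254,145])*10).round()
print('tip',f(p-[0,0,.0576]),'head',f(p+[0,0,.0]),'keyway',f((.4368,.121,.131)))
B=cv2.imread('pics/sideavg.png'); x0,y0=268,182
h=cv2.cvtColor(B[y0:y0+12,x0:x0+18],cv2.COLOR_BGR2HSV); m=cv2.inRange(h,(10,90,100),(32,255,255)); ys,xs=np.nonzero(m)
print(((xs.mean()+x0+.5-254)*10,(ys.mean()+y0+.5-145)*10), xs.min()+x0,xs.max()+x0,ys.min()+y0,ys.max()+y0)
```

```text
t [-0.012  0.026 -0.041] r [-0.036 -0.004  0.024]
time 12.6 pos [0.4357 0.1213 0.1944] rot [-1.7978e+02 -2.0000e-02  1.0114e+02] F [-0.2 -0.1 -0.8] T [ 0.03  0.04 -0.  ] w 0.0089 gf 58.3 j6 -5.6
tip [217. 413.] head [221. 262.] keyway [218. 434.]
(np.float64(241.66666666666686), np.float64(408.09523809523796)) 272 285 182 189
```

View pics/c8.png

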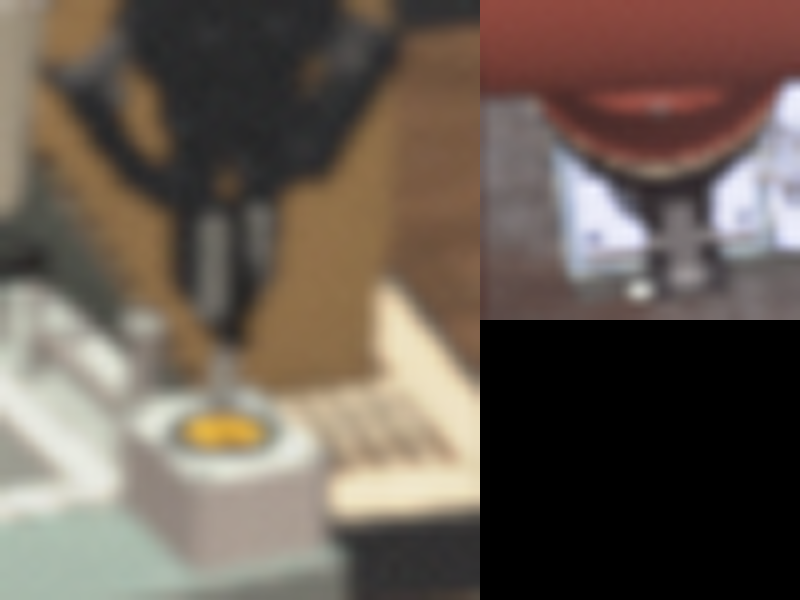

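The steel blade tip at about (225, 405) stands just above the brass plug centred at (224, 431). The sideways alignment looks good, so I feel my way in.

>>> play_rows(
  commands=[
    {"tx": 0,"ty": 0.02,"tz": 0.08,"rx": 0,"ry": 0,"rz": 0,"jaw": -1},
    {"tx": 0,"ty": 0,"tz": 0.08,"rx": 0,"ry": 0,"rz": 0,"jaw": -1},
    {"tx": 0,"ty": 0,"tz": 0.04,"rx": 0,"ry": 0,"rz": 0,"jaw": -1},
    {"tx": 0,"ty": 0,"tz": 0,"rx": 0,"ry": 0,"rz": 0,"jaw": -1},
  ],
  grip_force=80,
)

```text
time_s: 13.63
tool_pos: [0.4374, 0.121, 0.1879]
ee_rot: [-179.9, -0.0, 101.1]
contact_force: [-0.6, 0.1, -0.4]
grip_width: 0.0081
grip_force: 81.6
```

>>> play_rows(
  commands=[
    {"tx": 0,"ty": 0,"tz": 0.06,"rx": 0,"ry": 0,"rz": 0,"jaw": -1},
    {"tx": 0,"ty": 0,"tz": 0.06,"rx": 0,"ry": 0,"rz": 0,"jaw": -1},
    {"tx": 0,"ty": 0,"tz": 0,"rx": 0,"ry": 0,"rz": 0,"jaw": -1},
  ],
)

```text
time_s: 13.88
tool_pos: [0.4376, 0.121, 0.1833]
ee_rot: [-179.9, -0.0, 101.1]
contact_force: [-1.1, -0.3, -0.1]
grip_width: 0.0087
grip_force: 81.8
```

>>> play_rows(
  commands=[
    {"tx": 0,"ty": 0,"tz": 0.06,"rx": 0,"ry": 0,"rz": 0,"jaw": -1},
    {"tx": 0,"ty": 0,"tz": 0.05,"rx": 0,"ry": 0,"rz": 0,"jaw": -1},
    {"tx": 0,"ty": 0,"tz": 0.04,"rx": 0,"ry": 0,"rz": 0,"jaw": -1},
    {"tx": 0,"ty": 0,"tz": 0,"rx": 0,"ry": 0,"rz": 0,"jaw": -1},
  ],
)

```text
time_s: 14.22
tool_pos: [0.4375, 0.121, 0.1773]
ee_rot: [-179.9, -0.0, 101.1]
contact_force: [-1.1, 0.1, -2.3]
grip_width: 0.0084
grip_force: 81.8
```

>>> play_rows(
  commands=[
    {"tx": 0,"ty": 0,"tz": 0.05,"rx": 0,"ry": 0,"rz": 0,"jaw": -1},
    {"tx": 0,"ty": 0,"tz": 0.04,"rx": 0,"ry": 0,"rz": 0,"jaw": -1},
    {"tx": 0,"ty": 0,"tz": 0,"rx": 0,"ry": 0,"rz": 0,"jaw": -1},
  ],
)

```text
time_s: 14.47
tool_pos: [0.4376, 0.1204, 0.174]
ee_rot: [-179.9, 0.1, 101.1]
contact_force: [-2.8, -4.5, -0.5]
grip_width: 0.0087
grip_force: 81.8
```

>>> play_rows(
  commands=[
    {"tx": -0.015,"ty": -0.01,"tz": 0.05,"rx": 0,"ry": 0,"rz": 0,"jaw": -1},
    {"tx": 0,"ty": 0,"tz": 0.05,"rx": 0,"ry": 0,"rz": 0,"jaw": -1},
    {"tx": 0,"ty": 0,"tz": 0,"rx": 0,"ry": 0,"rz": 0,"jaw": -1},
  ],
)

```text
time_s: 14.72
tool_pos: [0.4375, 0.1204, 0.1697]
ee_rot: [-180.0, -0.0, 101.1]
contact_force: [-2.2, -0.4, -1.6]
grip_width: 0.0084
grip_force: 81.8
```

Run:
```python
from h import *
gap(.4368,.121,.1586,101)
```

```text
t [ 0.018 -0.014  0.278] r [-0.003 -0.002  0.014]
time 14.72 pos [0.4375 0.1204 0.1697] rot [-1.7998e+02 -1.0000e-02  1.0109e+02] F [-2.2 -0.4 -1.6] T [-0.23  0.38 -0.02] w 0.0084 gf 81.8 j6 -5.7
```

>>> play_rows(
  commands=[
    {"tx": 0,"ty": -0.01,"tz": 0.05,"rx": 0,"ry": 0,"rz": 0,"jaw": -1},
    {"tx": 0,"ty": 0,"tz": 0.05,"rx": 0,"ry": 0,"rz": 0,"jaw": -1},
    {"tx": 0,"ty": 0,"tz": 0.05,"rx": 0,"ry": 0,"rz": 0,"jaw": -1},
    {"tx": 0,"ty": 0,"tz": 0,"rx": 0,"ry": 0,"rz": 0,"jaw": -1},
  ],
)

```text
time_s: 15.05
tool_pos: [0.4374, 0.1204, 0.1645]
ee_rot: [180.0, 0.0, 101.1]
contact_force: [-1.8, -0.7, 1.7]
grip_width: 0.0088
grip_force: 82.2
```

>>> play_rows(
  commands=[
    {"tx": 0,"ty": -0.01,"tz": 0.05,"rx": 0,"ry": 0,"rz": 0,"jaw": -1},
    {"tx": 0,"ty": 0,"tz": 0.05,"rx": 0,"ry": 0,"rz": 0,"jaw": -1},
    {"tx": 0,"ty": 0,"tz": 0,"rx": 0,"ry": 0,"rz": 0,"jaw": -1},
  ],
)

```text
time_s: 15.3
tool_pos: [0.437, 0.1204, 0.1598]
ee_rot: [180.0, -0.0, 101.1]
contact_force: [-0.2, 0.2, -1.8]
grip_width: 0.0089
grip_force: 81.7
```

>>> play_rows(
  commands=[
    {"tx": 0,"ty": 0,"tz": 0.05,"rx": 0,"ry": 0,"rz": 0,"jaw": -1},
    {"tx": 0,"ty": 0,"tz": 0.03,"rx": 0,"ry": 0,"rz": 0,"jaw": -1},
    {"tx": 0,"ty": 0,"tz": 0,"rx": 0,"ry": 0,"rz": 0,"jaw": -1},
  ],
)

```text
time_s: 15.55
tool_pos: [0.4373, 0.1204, 0.1584]
ee_rot: [180.0, -0.0, 101.1]
contact_force: [-5.6, -1.4, 10.9]
grip_width: 0.0088
grip_force: 83.5
```

>>> play_rows(
  commands=[
    {"tx": 0,"ty": -0.01,"tz": 0.05,"rx": 0,"ry": 0,"rz": 0.2,"jaw": -1},
    {"tx": 0,"ty": 0,"tz": 0.03,"rx": 0,"ry": 0,"rz": -0.4,"jaw": -1},
    {"tx": 0,"ty": 0,"tz": 0,"rx": 0,"ry": 0,"rz": 0.2,"jaw": -1},
    {"tx": 0,"ty": 0,"tz": 0,"rx": 0,"ry": 0,"rz": 0,"jaw": -1},
  ],
)

```text
time_s: 15.88
tool_pos: [0.4375, 0.1204, 0.1582]
ee_rot: [179.9, 0.0, 101.1]
contact_force: [-14.1, -1.3, 31.9]
grip_width: 0.0086
grip_force: 86.6
```

Run:
```python
from h import *
gap(.4368,.121,.1586,101)
# dark head / steel blade visible: column colours along the key axis in the side view
A=np.mean([viewer.camera('side').astype(float) for _ in range(6)],0)[:,:,::-1].astype(np.uint8); cv2.imwrite('pics/side7.png',A)
B=cv2.imread('pics/side6.png'); g=lambda I:cv2.cvtColor(I,cv2.COLOR_BGR2GRAY)
print(g(B)[165:192,273:281]); print(g(A)[165:192,273:281])
```

```text
t [ 0.018 -0.015 -0.01 ] r [0.017 0.002 0.012]
time 15.88 pos [0.4375 0.1204 0.1582] rot [1.7990e+02 1.0000e-02 1.0107e+02] F [-14.1  -1.3  31.9] T [-0.37  2.73  0.06] w 0.0086 gf 86.6 j6 -5.7
[[ 43  49  55  53  48  58  73  72]
 [ 49  67  76  65  51  69  94  93]
 [ 61  89 100  83  59  68  94  96]
 [ 64  95 105  87  61  65  91  93]
 [ 64  94 105  88  60  65  88  95]
 [ 65  92 104  85  56  60  83  90]
 [ 64  95 103  84  55  51  70  83]
 [ 66  97 104  85  53  45  59  77]
 [ 69  97 106  84  51  40  55  80]
 [ 78  99 106  84  51  40  61  89]
 [ 93 101 102  79  48  45  71  96]
 [102  97  86  66  47  56  84 106]
 [101  87  69  51  44  65  93 109]
 [107  92  72  54  47  68  94 111]
 [111 106  96  80  71  78  99 111]
 [112 113 116 111 102 102 109 113]
 [102 115 126 129 119 114 111 113]
 [ 97 113 131 132 126 117 115 112]
 [114 123 134 137 135 136 131 119]
 [152 146 138 141 153 167 165 145]
 [178 158 139 136 152 173 179 171]
 [166 160 149 146 151 158 160 161]
 [169 177 171 167 169 166 156 147]
 [165 178 173 163 165 170 163 146]
 [151 160 157 147 144 151 155 155]
 [172 173 175 172 169 172 179 19
[... 284 characters left out ...]
 [ 41  40  42  42  47  45  43  41]
 [ 42  46  49  44  43  41  44  45]
 [ 41  49  52  49  42  42  47  46]
 [ 44  47  53  48  46  54  63  63]
 [ 49  61  63  54  53  72  83  81]
 [ 62  81  83  68  58  75  90  90]
 [ 71  95  95  73  59  76  88  90]
 [ 74  98  98  74  59  77  89  90]
 [ 74  99  96  71  56  71  87  90]
 [ 79 102  97  70  48  59  78  85]
 [ 80 101  95  68  42  50  68  79]
 [ 81 102  94  64  38  47  69  84]
 [ 91 102  93  61  40  59  91 111]
 [109 106  89  59  43  73 114 141]
 [116 103  82  54  51  83 121 146]
 [126 106  74  49  63 100 125 139]
 [140 125  92  63  71 107 135 140]
 [143 138 119  98  96 116 138 152]
 [173 171 167 162 161 167 177 191]
 [204 207 213 218 215 215 213 212]]
```

The key is seated hard on its shoulder: z = 0.158 as predicted, and a push of 32 N gives only 0.2 mm. I ease the push and turn clockwise.

>>> play_rows(
  commands=[
    {"tx": 0,"ty": -0.01,"tz": -0.06,"rx": 0,"ry": 0,"rz": 0.2,"jaw": -1},
    {"tx": 0,"ty": 0,"tz": 0,"rx": 0,"ry": 0,"rz": 0.5,"jaw": -1},
    {"tx": 0,"ty": 0,"tz": 0,"rx": 0,"ry": 0,"rz": 0.6,"jaw": -1},
    {"tx": 0,"ty": 0,"tz": 0,"rx": 0,"ry": 0,"rz": 0.6,"jaw": -1},
    {"tx": 0,"ty": 0,"tz": 0,"rx": 0,"ry": 0,"rz": 0.6,"jaw": -1},
    {"tx": 0,"ty": 0,"tz": 0,"rx": 0,"ry": 0,"rz": 0.5,"jaw": -1},
    {"tx": 0,"ty": 0,"tz": 0,"rx": 0,"ry": 0,"rz": 0,"jaw": -1},
  ],
  grip_force=90,
)

```text
time_s: 16.77
tool_pos: [0.4367, 0.12, 0.1584]
ee_rot: [179.9, 0.0, 83.0]
contact_force: [-7.5, -2.4, 16.9]
grip_width: 0.0087
grip_force: 90.0
```

Run:
```python
from h import *
gap(.4368,.121,.1586,0)
```

```text
t [ 0.026  0.    -0.005] r [ 1.1000e-02 -5.0000e-03  1.3825e+01]
time 16.77 pos [0.4367 0.12   0.1584] rot [1.7994e+02 2.0000e-02 8.2950e+01] F [-7.5 -2.4 16.9] T [-0.38  1.44  0.04] w 0.0087 gf 90.0 j6 12.5
```

>>> play_rows(
  commands=[
    {"tx": 0,"ty": -0.015,"tz": -0.015,"rx": 0,"ry": 0,"rz": 0.6,"jaw": -1},
    {"tx": 0,"ty": 0,"tz": 0,"rx": 0,"ry": 0,"rz": 0.7,"jaw": -1},
    {"tx": 0,"ty": 0,"tz": 0,"rx": 0,"ry": 0,"rz": 0.7,"jaw": -1},
    {"tx": 0,"ty": 0,"tz": 0,"rx": 0,"ry": 0,"rz": 0.7,"jaw": -1},
    {"tx": 0,"ty": 0,"tz": 0,"rx": 0,"ry": 0,"rz": 0.7,"jaw": -1},
    {"tx": 0,"ty": 0,"tz": 0,"rx": 0,"ry": 0,"rz": 0.6,"jaw": -1},
    {"tx": 0,"ty": 0,"tz": 0,"rx": 0,"ry": 0,"rz": 0,"jaw": -1},
  ],
)

```text
time_s: 17.35
tool_pos: [0.4356, 0.1201, 0.1584]
ee_rot: [180.0, 0.0, 58.9]
contact_force: [-8.2, -2.2, 14.7]
grip_width: 0.0085
grip_force: 89.6
```

>>> play_rows(
  commands=[
    {"tx": 0,"ty": 0,"tz": 0,"rx": 0,"ry": 0,"rz": 0.6,"jaw": -1},
    {"tx": 0,"ty": 0,"tz": 0,"rx": 0,"ry": 0,"rz": 0.7,"jaw": -1},
    {"tx": 0,"ty": 0,"tz": 0,"rx": 0,"ry": 0,"rz": 0.7,"jaw": -1},
    {"tx": 0,"ty": 0,"tz": 0,"rx": 0,"ry": 0,"rz": 0.7,"jaw": -1},
    {"tx": 0,"ty": 0,"tz": 0,"rx": 0,"ry": 0,"rz": 0.7,"jaw": -1},
    {"tx": 0,"ty": 0,"tz": 0,"rx": 0,"ry": 0,"rz": 0.6,"jaw": -1},
    {"tx": 0,"ty": 0,"tz": 0,"rx": 0,"ry": 0,"rz": 0,"jaw": -1},
  ],
)

```text
time_s: 17.93
tool_pos: [0.435, 0.1206, 0.1584]
ee_rot: [-179.9, 0.1, 34.9]
contact_force: [-10.5, 0.7, 15.0]
grip_width: 0.0086
grip_force: 89.9
```

Run:
```python
from h import *
gap(.4368,.121,.1586,0)
```

```text
t [ 0.043  0.019 -0.005] r [-0.011  0.013  5.82 ]
time 17.93 pos [0.435  0.1206 0.1584] rot [-1.7992e+02  5.0000e-02  3.4920e+01] F [-10.5   0.7  15. ] T [0.09 1.86 0.08] w 0.0086 gf 89.9 j6 60.5
```

>>> play_rows(
  commands=[
    {"tx": -0.012,"ty": -0.009,"tz": 0,"rx": 0,"ry": 0,"rz": 0.6,"jaw": -1},
    {"tx": 0,"ty": 0,"tz": 0,"rx": 0,"ry": 0,"rz": 0.7,"jaw": -1},
    {"tx": 0,"ty": 0,"tz": 0,"rx": 0,"ry": 0,"rz": 0.7,"jaw": -1},
    {"tx": 0,"ty": 0,"tz": 0,"rx": 0,"ry": 0,"rz": 0.7,"jaw": -1},
    {"tx": 0,"ty": 0,"tz": 0,"rx": 0,"ry": 0,"rz": 0.7,"jaw": -1},
    {"tx": 0,"ty": 0,"tz": 0,"rx": 0,"ry": 0,"rz": 0.6,"jaw": -1},
    {"tx": 0,"ty": 0,"tz": 0,"rx": 0,"ry": 0,"rz": 0,"jaw": -1},
  ],
)

```text
time_s: 18.52
tool_pos: [0.4345, 0.1211, 0.1584]
ee_rot: [-179.9, 0.1, 10.9]
contact_force: [-10.0, 1.5, 15.4]
grip_width: 0.0085
grip_force: 90.0
```

Run:
```python
from h import *
gap(.4368,.121,.1586,0)
```

```text
t [ 0.057  0.013 -0.005] r [-0.016  0.01   1.821]
time 18.52 pos [0.4345 0.1211 0.1584] rot [-1.799e+02  5.000e-02  1.093e+01] F [-10.    1.5  15.4] T [0.34 1.8  0.08] w 0.0085 gf 90.0 j6 84.5
```

>>> play_rows(
  commands=[
    {"tx": -0.012,"ty": 0,"tz": 0,"rx": 0,"ry": 0,"rz": 0.5,"jaw": -1},
    {"tx": 0,"ty": 0,"tz": 0,"rx": 0,"ry": 0,"rz": 0.5,"jaw": -1},
    {"tx": 0,"ty": 0,"tz": 0,"rx": 0,"ry": 0,"rz": 0,"jaw": -1},
  ],
)

```text
time_s: 18.77
tool_pos: [0.4343, 0.1212, 0.1584]
ee_rot: [-179.9, 0.0, 5.0]
contact_force: [-9.0, 3.4, 14.2]
grip_width: 0.0088
grip_force: 89.8
```

Run:
```python
from h import *
gap(.4368,.121,.1586,0)
```

```text
t [ 0.062  0.01  -0.005] r [-0.019  0.003  0.827]
time 18.77 pos [0.4343 0.1212 0.1584] rot [-1.7989e+02  1.0000e-02  4.9600e+00] F [-9.   3.4 14.2] T [0.55 1.56 0.12] w 0.0088 gf 89.8 j6 90.5
```

>>> play_rows(
  commands=[
    {"tx": 0,"ty": 0,"tz": 0,"rx": 0,"ry": 0,"rz": 0.5,"jaw": -1},
    {"tx": 0,"ty": 0,"tz": 0,"rx": 0,"ry": 0,"rz": 0.4,"jaw": -1},
    {"tx": 0,"ty": 0,"tz": 0,"rx": 0,"ry": 0,"rz": 0,"jaw": -1},
  ],
)

```text
time_s: 19.02
tool_pos: [0.4343, 0.1213, 0.1584]
ee_rot: [-179.9, 0.0, -0.4]
contact_force: [-8.1, 3.6, 13.7]
grip_width: 0.0086
grip_force: 89.8
```

Run:
```python
from h import *
gap(.4368,.121,.1586,0)
```

```text
t [ 0.063  0.007 -0.004] r [-0.021  0.004 -0.068]
time 19.02 pos [0.4343 0.1213 0.1584] rot [-1.7987e+02  3.0000e-02 -4.1000e-01] F [-8.1  3.6 13.7] T [0.61 1.66 0.12] w 0.0086 gf 89.8 j6 95.8
```

>>> play_rows(
  commands=[
    {"tx": 0,"ty": 0,"tz": 0,"rx": 0,"ry": 0,"rz": 0.4,"jaw": -1},
    {"tx": 0,"ty": 0,"tz": 0,"rx": 0,"ry": 0,"rz": 0.2,"jaw": -1},
    {"tx": 0,"ty": 0,"tz": 0,"rx": 0,"ry": 0,"rz": 0,"jaw": -1},
  ],
)

```text
time_s: 19.27
tool_pos: [0.4343, 0.1214, 0.1584]
ee_rot: [-179.9, 0.0, -3.9]
contact_force: [-8.4, 4.5, 14.1]
grip_width: 0.0087
grip_force: 89.7
```

Run:
```python
from h import *
gap(.4368,.121,.1586,0)
```

```text
t [ 0.064  0.006 -0.004] r [-0.023  0.005 -0.654]
time 19.27 pos [0.4343 0.1214 0.1584] rot [-1.7986e+02  3.0000e-02 -3.9300e+00] F [-8.4  4.5 14.1] T [0.71 1.62 0.25] w 0.0087 gf 89.7 j6 99.4
```

>>> play_rows(
  commands=[
    {"tx": 0,"ty": 0,"tz": 0,"rx": 0,"ry": 0,"rz": 0.3,"jaw": -1},
    {"tx": 0,"ty": 0,"tz": 0,"rx": 0,"ry": 0,"rz": 0,"jaw": -1},
    {"tx": 0,"ty": 0,"tz": 0,"rx": 0,"ry": 0,"rz": 0,"jaw": -1},
  ],
)

```text
time_s: 19.52
tool_pos: [0.4342, 0.1215, 0.1584]
ee_rot: [-179.9, 0.0, -5.6]
contact_force: [-9.1, 4.1, 14.9]
grip_width: 0.0091
grip_force: 89.8
```

Run:
```python
from h import *
gap(.4368,.121,.1586,0)
```

```text
t [ 0.065  0.006 -0.004] r [-0.023  0.005 -0.941]
time 19.52 pos [0.4342 0.1215 0.1584] rot [-1.7986e+02  4.0000e-02 -5.6500e+00] F [-9.1  4.1 14.9] T [0.77 1.63 0.42] w 0.0091 gf 89.8 j6 101.1
```

The torque climbs to 0.42 Nm, well above the spring's 0.12 Nm, so the plug is against its stop. I hand in with the key held over.

```bash
python3 -c "
from cell import r
print(r.sign_off())"
```

```text
the job is handed in; nothing more can be done
None
```

I handed in the job at about 19.5 s: the bolt is home, the round-headed key is fully down in the lock, and the gripper is holding it clockwise against the stop. These rest on force, position and camera readings; the hand-in returned no verdict.

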